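Clip the blue nest plate into the printing jig

ROBOT

A 7-joint arm with a two-finger parallel gripper is mounted at the origin on a cart in front of the work surface, level with it; the furniture and walls round the work are solid. World frame = base frame: x ahead of the robot, y to its left, z up, the work surface at z = 0. Lengths are in m, angles in rad, forces in N, time in s.
With the tool pointing down it reaches from about 0.4 to 0.85 m from the base axis. Payload 10.4 kg.
Tool frame: the origin (TCP) lies where the fingers leave the gripper's body, on its centre line; the fingertips stand 70 mm ahead of it and the grasp point (between the pads) lies r.grip_depth ahead of it (r.grip_depth is the distance from the TCP to the grasp point, in m); z points along the fingers, y is the direction in which the jaws open and shut (so a half turn about z gives the same grasp; the last joint's range is limited). The gripper opens to 87 mm and grips with 3 to 60 N. Pads are 19 mm wide; open, the fingers measure 117 mm over their backs; the gripper's body (75 mm by 190 mm) begins 51 mm behind the grasp point.
Start: joints at [1.137, 0.332, -0.065, 1.46, 0.022, 1.35, -0.088], TCP at [0.25, -0.573, 0.292] pointing down, gripper open.
Joint ranges: [-2.6, 2.6], [-0.5, 2.12], [-1.47, 1.34], [0.16, 2.42], [-1.27, 4.41], [0.06, 2.06], [-2.6, 2.6]. Speed limits (rad/s): [2.22, 2.22, 2.79, 2.79, 3.14, 3.14, 3.14].

INTERFACE

Orientations are given as a unit quaternion [x, y, z, w].
In Python, from bench import monitor, viewer, workorder, nets, r gives the robot as it stands.
- The arm moves only by the tool drive_tool, never from a script. Its argument "plan" is a list of rows, each an object of numbers: "rx", "ry", "rz": the turn, a rotation vector about the tool's x, y, z in units of 360 degrees (1.0 is 360 degrees); "x", "y", "z": the shift along the tool's x, y, z in units of 1000 mm (1.0 is 1000 mm); "fingers": the opening, from 0 (shut) to 1 (fully open). In form: [{"rx": .., "ry": .., "rz": .., "x": .., "y": .., "z": .., "fingers": ..}, ...]. A call has 1 to 12 rows; each row is the pose to reach, as a shift and turn from the pose commanded when the call began, along the tool's axes at that moment, turning the shorter way round; what a row does not reach only later rows make up. A row lasts 1/8 s, in which the tool goes at most 62.5 mm and 10.7 degrees, less where a joint would pass 70% of its speed; a pose out of reach is approached as far as the arm can. A call with a number of a shift or a turn outside -1 to 1 is refused whole. A call with a gripper value outside its range is refused whole. The fingers move at their own pace and stop on an object; "squeeze" is the grip in N (left out, the last holds). Time passes only in rows, so rows that repeat a pose let the fingers close. It gives the time, the measured TCP pose, the force and the opening at its end, in the units of the state.
- monitor.read_state(): the state, without advancing time (a new reading comes with each control period).
- viewer.camera(name): name is "scene" or "top" or "wrist"; returns a dict with "color" (420x560x3 uint8, red, green, blue), "depth" (420x560 float32, m along the optical axis (not along the pixel's ray), 0 where there is no reading), "camera_matrix" (3x3 intrinsics, pixels), "xyz" and "rotation" of the camera in the world. Camera axes: x right, y down, z forward; pixel columns grow to the right and rows downward; lengths in m; the calibration is good to about 2 mm. A picture is of the moment at which its call begins.
- workorder.close_job(): hands the job in, once; it reports no verdict.
Trained networks look in the newest picture that a camera, given by its name, has taken for a name from the list of things; names that differ only in an ending like _2 or _b are one class to them, and where a whole thing is asked for, a point or a joint stands for the part that bears it (a point fixed in the world has none). Each returns a list of dicts, best first, with "confidence" (0 to 1); they miss things now and then, are a little off and sometimes report something else, mostly with a low value. They report only what shows in the picture. A call takes as long as a camera call. They do not tell look-alikes from the thing itself.
- nets.find_in(label, camera): "centre" ([x, y, z] in m, in world coordinates, good to about 4 mm: the middle of the surface that is visible of it).
- nets.regions_of(label, camera): "region" (420x560 bool, what is visible of it).
The state is a dict: "time": time; "joint_positions": joint angles; "joint_vel": joint speeds; "joint_torque": joint torques, N m; "ee_pos": TCP position; "eef_rot": TCP orientation; "ft_force": force on the tool from outside, world axes, zero at the start; "torque": the same for the moment, N m; "width": finger opening in m.
Only numpy, scipy, OpenCV 4.12 (cv2) and the standard library are available. Lean on these libraries where they do the work, as an engineer would, in place of code of your own. Each camera call takes 0.05 s, during which the arm holds its last target.

TASK

Fit the blue nest plate into the grey jig base: hook its far edge (the one away from its black handle) under the yellow lip with the handle end still raised, then swing the handle end down behind the low stop so that the plate lies flat on the base, and let go. Leave the orange plate where it is.

Things in the scene. Friction and masses are not known exactly. Their poses are not given: they have to be found in the camera images.
- blue_grip (a point): Centre (half-way up) of the black upright handle of the loose blue nest plate (two round pale nests, 0.2 kg, at first flat on the table). Handle 12 mm thick (x), 40 mm wide (y), 46 mm high, standing on the plate. This point is 23 mm above the plate's top face, 31 mm above its underside and 95 mm from its hooking edge. x points to the hooking edge, z up out of the plate's top.
- blue_edge (a point): Middle of the blue plate's hooking edge (the short edge away from the handle), half-way through its thickness; axes as blue_grip. The plate is 130 mm long (x), 80 mm wide (y), 8 mm thick; this edge lies 65 mm from the plate's middle.
- orange_grip (a point): Handle centre of the orange nest plate, of the same shape and size as the blue one but with one rectangular pale nest: a bystander to be left alone.
- jig_seat (a point): Centre of the seat of the fixed grey jig base, on its flat floor, 10 mm above the table. x points to the lip (roughly away from the robot), z up. The plate has 10 mm play lengthways and 7 mm to each side, and is too long to go in flat from above. Side guides 6 mm high have inner faces at y = +-47 mm. Seated, blue_edge is 60 to 70 mm from here along x, blue_grip about -30 mm.
- jig_lip (a point): Middle of the lower side of the yellow lip's free edge, 48 mm from jig_seat along x and 22 mm above the floor; axes as jig_seat. From here the lip (steel sheet 3 mm thick, 94 mm wide) slopes down away from the seat to a back wall 22 mm further along x, where its underside is 12 mm above the floor: a widening mouth. The lip's top is 25 mm above the floor.
- jig_stop (a point): Middle of the top of the low stop's inner face, 70 mm from jig_seat along -x and 8 mm above the floor; axes as jig_seat. The stop is 60 mm wide and 8 mm thick (outwards).
- toggle_clamp_jig: Centre of the underside of a fixed white toggle clamp jig that stands between the left-hand part of the table and the jig base: foot 120 mm (x) by 180 mm (y). The red clamp handle rises to 165 mm above the table, 60 to 85 mm from here along -y: a bystander, carry things over or around it.
Things that resemble listed ones, but are neither listed nor needed, are in the scene too. Leave any purple or red look-alike of the part that bears blue_grip alone.

How it is judged:
By the outcome, as a careful person would: the job done as asked, in the order asked, and still so for the second after the job is handed in, with the robot touching nothing.
It also fails if it takes over 42 s, if anything falls off the work surface, if the arm or the gripper's body presses on something with over 40 N, if the wrist force passes 120 N, or if a joint passes its speed limit or range.

## Working session

There is one attempt and no reset: what is moved stays moved. The work goes in short steps, Python scripts to look and compute and a tool call to move; the robot and the scene stay as the last step left them, time stands still between calls to the robot, and variables do not carry over. Pictures are saved under pics/ and viewed, and the job is handed in when it is done.

Besides the shell and the picture viewer there is one more tool, called after "Request:" by a JSON object that holds its "name" and its "arguments", one argument or row to a line. drive_tool: Moves the arm, as the interface text tells. Its arguments: {"type":"object","properties":{"plan":{"type":"array","items":{"type":"object","properties":{"rx":{"type":"number","minimum":-1,"maximum":1},"ry":{"type":"number","minimum":-1,"maximum":1},"rz":{"type":"number","minimum":-1,"maximum":1},"x":{"type":"number","minimum":-1,"maximum":1},"y":{"type":"number","minimum":-1,"maximum":1},"z":{"type":"number","minimum":-1,"maximum":1},"fingers":{"type":"number"}}}},"squeeze":{"type":"number"}},"required":["plan"]}

```bash
ls; mkdir -p pics
python3 - <<'E'
from bench import monitor, viewer, nets, r
import cv2,numpy as np
s=monitor.read_state(); print({k:np.round(v,3).tolist() for k,v in s.items()}); print(r.grip_depth)
for c in ["scene","top"]:
    d=viewer.camera(c); cv2.imwrite(f"pics/{c}1.png",d["color"][:,:,::-1])
    print(c,d["xyz"],np.round(d["rotation"],3).tolist(),d["camera_matrix"].tolist())
    np.savez(f"{c}1.npz",**d)
    for l in ["blue_grip","blue_edge","orange_grip","jig_seat","jig_lip","jig_stop","toggle_clamp_jig"]:
        print(l,[(np.round(f["centre"],4).tolist(),round(f["confidence"],2)) for f in nets.find_in(l,c)])
E
```

```text
pics
{'time': 0.0, 'joint_positions': [1.137, 0.333, -0.065, 1.461, 0.022, 1.35, -0.088], 'joint_vel': [0.001, 0.0, 0.0, -0.001, 0.003, -0.002, 0.0], 'joint_torque': [0.0, -62.326, 0.025, -38.989, -0.061, 0.04, 0.0], 'ee_pos': [0.249, -0.573, 0.291], 'eef_rot': [0.979, 0.204, -0.0, -0.001], 'ft_force': [-0.211, 0.004, 0.669], 'torque': [-0.048, -0.002, 0.014], 'width': 0.087}
0.051
scene [-0.33351084 -1.21316707  1.15245164] [0.854, -0.291, 0.147, -0.406] [[449.23674125660665, 0.0, 275.5686021593139], [0.0, 449.23674125660665, 210.9790398541801], [0.0, 0.0, 1.0]]
blue_grip [([0.3859, -0.539, 0.0109], 0.93), ([0.5097, -0.6925, 0.0136], 0.57), ([0.5461, -0.385, 0.0147], 0.48)]
blue_edge [([0.5495, -0.3839, 0.012], 0.74), ([0.3882, -0.5393, 0.0099], 0.72), ([0.5121, -0.6897, 0.0124], 0.56)]
orange_grip [([0.5285, 0.3156, 0.0104], 0.78)]
jig_seat [([0.482, -0.1336, 0.0137], 0.66)]
jig_lip [([0.487, -0.133, 0.0096], 0.92), ([0.5286, 0.3166, 0.0106], 0.66)]
jig_stop [([0.4852, -0.1319, 0.0106], 0.88)]
toggle_clamp_jig []
top [-0.09505993  0.05819965  1.75726384] [-0.558, 0.811, -0.143, 0.102] [[454.51337994567, 0.0, 267.8629797906407], [0.0, 454.51337994567, 212.8504039567688], [0.0, 0.0, 1.0]]
blue_grip [([0.3885, -0.5283, 0.0106], 0.87), ([0.5116, -0.6868, 0.0062], 0.74), ([0.5195, -0.3904, 0.0074], 0.71)]
blue_edge [([0.5141, -0.6832, 0.0085], 0.96), ([0.3905, -0.5354, 0.0079], 0.88)]
orange_grip [([0.5455, 0.3269, 0.0086], 0.55)]
jig_seat [([0.513, -0.1456, 0.0089], 0.78)]
jig_lip [([0.5085, -0.1505, 0.0114], 0.85)]
jig_stop [([0.5107, -0.1484, 0.0113], 0.93)]
toggle_clamp_jig []
```

View pics/scene1.png

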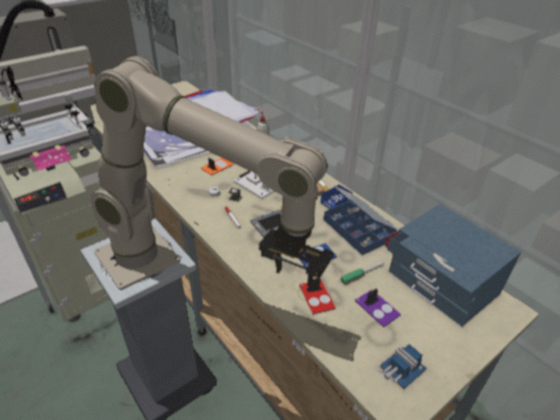

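View pics/top1.png

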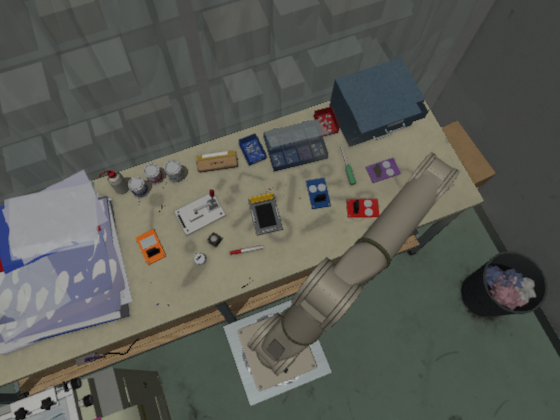

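The top view shows the blue plate at pixel (318,193), the jig base with its yellow lip at (265,213), red at (362,208), purple at (383,169) and the orange plate at (150,247). I'll zoom in next.

```bash
cat > h.py <<'E'
import numpy as np,cv2
def load(n):
    return dict(np.load(n))
def cloud(d):
    K=d["camera_matrix"];D=d["depth"];v,u=np.mgrid[:420,:560]
    p=np.stack([(u-K[0,2])/K[0,0]*D,(v-K[1,2])/K[1,1]*D,D],-1)
    return p@np.array(d["rotation"]).T+d["xyz"]
def proj(d,p):
    q=(np.atleast_2d(p)-d["xyz"])@np.array(d["rotation"]);K=d["camera_matrix"]
    return q[:,:2]/q[:,2:]*[K[0,0],K[1,1]]+[K[0,2],K[1,2]]
def plane(d,z,res=1000,x0=.35,x1=.68,y0=-.5,y1=-.05):
    # rectified image on plane z; rows: x decreasing down, cols: y decreasing right
    s=1/res*1.0; W=int((y1-y0)*res);H=int((x1-x0)*res)
    j,i=np.meshgrid(np.arange(W),np.arange(H))
    P=np.stack([x1-i*s,y1-j*s,np.full(i.shape,z)],-1).reshape(-1,3)
    uv=proj(d,P).astype(np.float32).reshape(H,W,2)
    return cv2.remap(d["color"],uv[...,0],uv[...,1],cv2.INTER_CUBIC)
E
python3 - <<'E'
from h import *
d=load("top1.npz")
im=plane(d,0.01,1700)
cv2.imwrite("pics/rect1.png",im[:,:,::-1]); print(im.shape)
hsv=cv2.cvtColor(d["color"],cv2.COLOR_RGB2HSV);P=cloud(d)
print(hsv[193-8:193+12:3,318], np.round(P[185:206:3,318],3))
E
```

```text
Traceback (most recent call last):
  File "h.py", line 16, in plane
    uv=proj(d,P).astype(np.float32).reshape(H,W,2)
       ~~~~^^^^^
  File "h.py", line 9, in proj
    q=(np.atleast_2d(p)-d["xyz"])@np.array(d["rotation"]);K=d["camera_matrix"]
      ~~~~~~~~~~~~~~~~~~~~~~~~~~~^~~~~~~~~~~~~~~~~~~~~~~~
ValueError: matmul: Input operand 1 has a mismatch in its core dimension 0, with gufunc signature (n?,k),(k,m?)->(n?,m?) (size 4 is different from 3)
```

Rotation is a quaternion.

```bash
sed -i 's/np.array(d\["rotation"\])/Rm(d)/; 1a from scipy.spatial.transform import Rotation as R\ndef Rm(d): return R.from_quat(d["rotation"]).as_matrix()' h.py
python3 - <<'E'
from h import *
d=load("top1.npz")
im=plane(d,0.01,1700)
cv2.imwrite("pics/rect1.png",im[:,:,::-1]); print(im.shape)
hsv=cv2.cvtColor(d["color"],cv2.COLOR_RGB2HSV);P=cloud(d)
print(hsv[193-8:193+12:3,318], np.round(P[185:206:3,318],3))
E
```

```text
(561, 765, 3)
[[108  31 123]
 [107  18 127]
 [108 182  94]
 [108 182  66]
 [120  32  16]
 [165  46  11]
 [108 189  93]] [[ 0.551 -0.403  0.005]
 [ 0.535 -0.396  0.013]
 [ 0.526 -0.392  0.005]
 [ 0.496 -0.374  0.055]
 [ 0.486 -0.371  0.049]
 [ 0.486 -0.374  0.013]
 [ 0.472 -0.368  0.017]]
```

View pics/rect1.png

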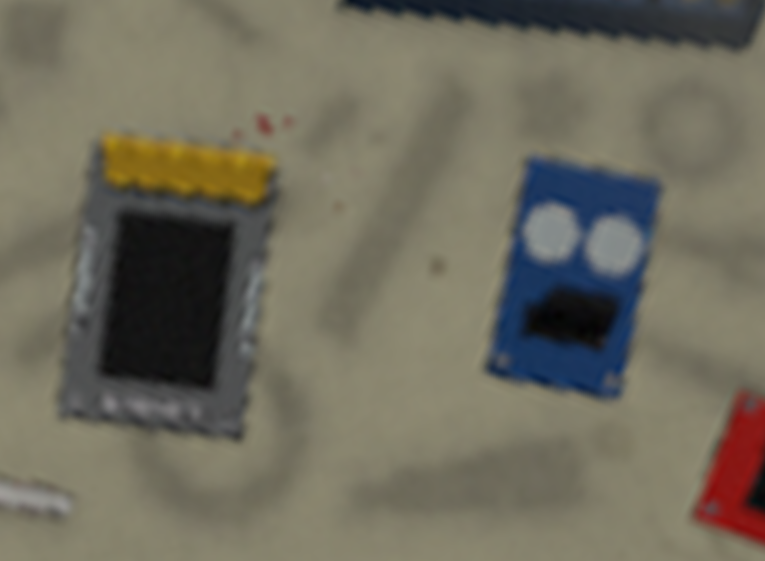

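Blue plate is at about (0.517,-0.388) with yaw ≈ -11°, handle nearer the robot; the lip is on the far side of the jig. Next I check the wrist camera mount and the clamp's extents.

Run:
```python
from h import *
from bench import monitor, viewer
d=viewer.camera("wrist"); s=monitor.read_state()
T=R.from_quat(s["eef_rot"])
print("cam in tool",T.inv().apply(d["xyz"]-np.array(s["ee_pos"])), "axes",np.round((T.inv()*R.from_quat(d["rotation"])).as_matrix(),3).tolist(), d["camera_matrix"].tolist())
cv2.imwrite("pics/w0.png",d["color"][:,:,::-1])
for n in ["top1","scene1"]:
    P=cloud(load(n+".npz")); m=(P[...,0]>.3)&(P[...,0]<.75)&(P[...,1]>-.15)&(P[...,1]<.25)&(P[...,2]>.04)&(P[...,2]<.25)
    q=P[m]; print(n,len(q))
    for y in np.arange(-.15,.25,.02):
        k=q[(q[:,1]>=y)&(q[:,1]<y+.02)]
        if len(k): print(round(y,2),len(k),np.round(k.min(0),3),np.round(k.max(0),3))
```

```text
cam in tool [ 0.07876875  0.00035863 -0.09320121] axes [[-0.0, -0.957, -0.289], [1.0, -0.001, 0.001], [-0.001, -0.289, 0.957]] [[309.29895279894805, 0.0, 281.928901843468], [0.0, 309.29895279894805, 206.82697985736533], [0.0, 0.0, 1.0]]
top1 206
-0.15 1 [ 0.567 -0.145  0.041] [ 0.567 -0.145  0.041]
-0.13 1 [ 0.565 -0.127  0.041] [ 0.565 -0.127  0.041]
-0.11 1 [ 0.572 -0.108  0.04 ] [ 0.572 -0.108  0.04 ]
0.01 25 [0.607 0.02  0.042] [0.634 0.03  0.171]
0.03 53 [0.603 0.03  0.04 ] [0.633 0.05  0.166]
0.05 27 [0.467 0.05  0.04 ] [0.628 0.068 0.069]
0.07 53 [0.454 0.07  0.04 ] [0.62 0.09 0.07]
0.09 33 [0.454 0.09  0.04 ] [0.618 0.11  0.072]
0.11 11 [0.604 0.11  0.04 ] [0.611 0.119 0.074]
0.13 1 [0.594 0.148 0.047] [0.594 0.148 0.047]
scene1 59
-0.13 1 [ 0.563 -0.124  0.04 ] [ 0.563 -0.124  0.04 ]
0.01 1 [0.605 0.024 0.04 ] [0.605 0.024 0.04 ]
0.05 10 [0.463 0.052 0.04 ] [0.487 0.069 0.047]
0.07 29 [0.452 0.071 0.04 ] [0.597 0.088 0.047]
0.09 14 [0.462 0.09  0.041] [0.611 0.108 0.063]
0.11 4 [0.6   0.11  0.041] [0.61  0.114 0.053]
```

View pics/w0.png

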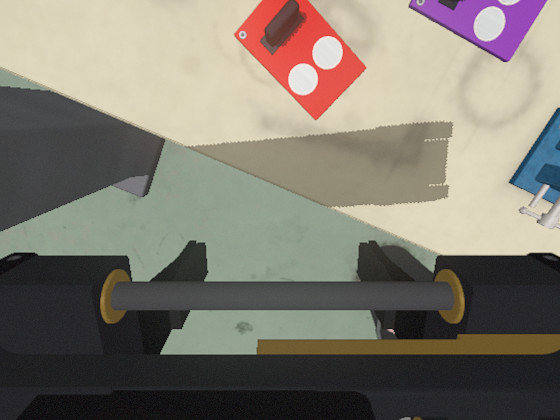

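```bash
cat >> h.py <<'E'
def tgt(yaw,pitch=0.):
    """tool rot: tool y along plate x at yaw, z down; pitch>0 lowers the plate's x end"""
    x=np.array([-np.sin(yaw),np.cos(yaw),0]);y=np.array([np.cos(yaw),np.sin(yaw),0]);z=np.array([0,0,-1.])
    A=R.from_matrix(np.stack([x,y,z],1))
    return R.from_rotvec(pitch*x)*A   # about world plate-y axis (= tool x)
def delta(p,Rt,s):
    T=R.from_quat(s["eef_rot"])
    dp=T.inv().apply(np.array(p)-np.array(s["ee_pos"])); dr=(T.inv()*Rt).as_rotvec()/(2*np.pi)
    return np.round(dp,4),np.round(dr,4)
E
python3 - <<'E'
from h import *
from bench import monitor
s=monitor.read_state()
print(delta([.5,-.57,.30],tgt(np.radians(-10)),s))
E
```

```text
(array([ 0.2308,  0.0972, -0.0077]), array([ 0.    ,  0.    , -0.1568]))
```

Request:
{"name": "drive_tool", "arguments": {
  "plan": [
    {"x": 0.06,"y": 0.025,"z": -0.008,"rz": -0.03},
    {"x": 0.12,"y": 0.05,"z": -0.008,"rz": -0.06},
    {"x": 0.18,"y": 0.075,"z": -0.008,"rz": -0.09},
    {"x": 0.231,"y": 0.097,"z": -0.008,"rz": -0.12},
    {"x": 0.231,"y": 0.097,"z": -0.008,"rz": -0.157},
    {"x": 0.231,"y": 0.097,"z": -0.008,"rz": -0.157},
    {"x": 0.231,"y": 0.097,"z": -0.008,"rz": -0.157}
  ]
}}

```text
validation failed for argument at $.pl...
```

Run:
```python
from h import *
from bench import viewer,nets,monitor
d=viewer.camera("wrist"); np.savez("w1.npz",**d); cv2.imwrite("pics/w1.png",d["color"][:,:,::-1])
s=monitor.read_state();print(s["time"],s["ee_pos"],s["joint_positions"])
for l in ["blue_grip","blue_edge","jig_seat","jig_lip","jig_stop"]:
    print(l,[(np.round(f["centre"],4).tolist(),round(f["confidence"],2)) for f in nets.find_in(l,"wrist")])
cv2.imwrite("pics/r1.png",plane(d,0.01,1700)[:,:,::-1])
```

```text
0.9 [ 0.24961455 -0.57301998  0.29228539] [ 1.13740055  0.33218997 -0.06469745  1.46009245  0.02159388  1.34986686
 -0.08848579]
blue_grip [([0.4938, -0.7039, 0.006], 0.96), ([0.3881, -0.5353, 0.0115], 0.77)]
blue_edge [([0.4939, -0.7065, 0.009], 0.72), ([0.3899, -0.5358, 0.0093], 0.61)]
jig_seat []
jig_lip []
jig_stop []
```

View pics/w1.png

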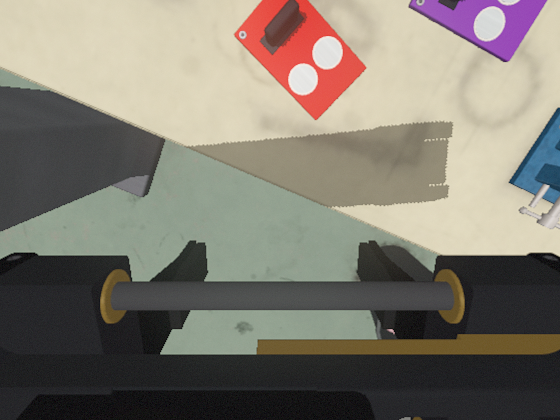

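View pics/r1.png

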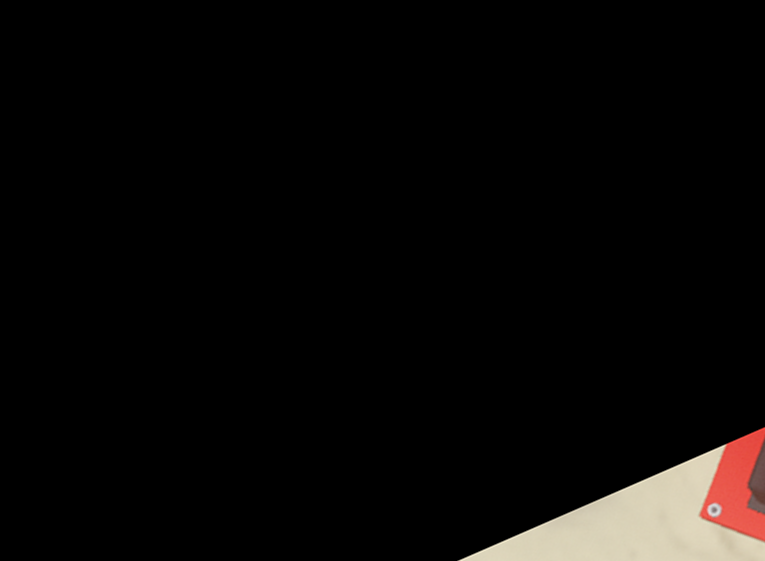

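The move was refused before it ran, and the arm is unmoved. I'll retry one row at a time with all fields filled in.

Request:
{"name": "drive_tool", "arguments": {
  "plan": [
    {"rx": 0,"ry": 0,"rz": -0.157,"x": 0.231,"y": 0.097,"z": -0.008,"fingers": 1},
    {"rx": 0,"ry": 0,"rz": -0.157,"x": 0.231,"y": 0.097,"z": -0.008,"fingers": 1},
    {"rx": 0,"ry": 0,"rz": -0.157,"x": 0.231,"y": 0.097,"z": -0.008,"fingers": 1},
    {"rx": 0,"ry": 0,"rz": -0.157,"x": 0.231,"y": 0.097,"z": -0.008,"fingers": 1},
    {"rx": 0,"ry": 0,"rz": -0.157,"x": 0.231,"y": 0.097,"z": -0.008,"fingers": 1},
    {"rx": 0,"ry": 0,"rz": -0.157,"x": 0.231,"y": 0.097,"z": -0.008,"fingers": 1},
    {"rx": 0,"ry": 0,"rz": -0.157,"x": 0.231,"y": 0.097,"z": -0.008,"fingers": 1},
    {"rx": 0,"ry": 0,"rz": -0.157,"x": 0.231,"y": 0.097,"z": -0.008,"fingers": 1}
  ]
}}

```text
time: 2.15
ee_pos: [0.4999, -0.5698, 0.3003]
eef_rot: [0.766, 0.643, -0.0, 0.0]
ft_force: [0.1, 0.8, -0.1]
width: 0.0872
```

Run:
```python
from h import *
from bench import viewer,nets,monitor
d=viewer.camera("wrist"); np.savez("w1.npz",**d); cv2.imwrite("pics/w1b.png",d["color"][:,:,::-1])
s=monitor.read_state();print(s["time"],s["ee_pos"],s["joint_positions"])
for l in ["blue_grip","jig_seat"]:
    print(l,[(np.round(f["centre"],4).tolist(),round(f["confidence"],2)) for f in nets.find_in(l,"wrist")])
cv2.imwrite("pics/r1b.png",plane(d,0.008,1700)[:,:,::-1])
```

```text
2.2 [ 0.49993041 -0.56975907  0.30041756] [ 0.93410704  0.6547359  -0.26682754  0.99061469  0.16161657  1.51414549
  0.53652377]
blue_grip [([0.3957, -0.5292, 0.0124], 0.83), ([0.5188, -0.4007, 0.0111], 0.67), ([0.5172, -0.6496, 0.0064], 0.57)]
jig_seat []
```

View pics/w1b.png

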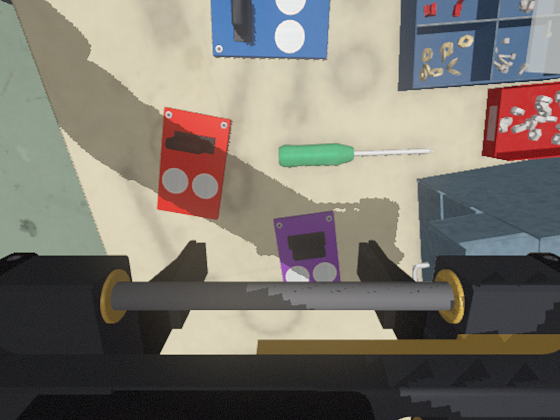

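View pics/r1b.png

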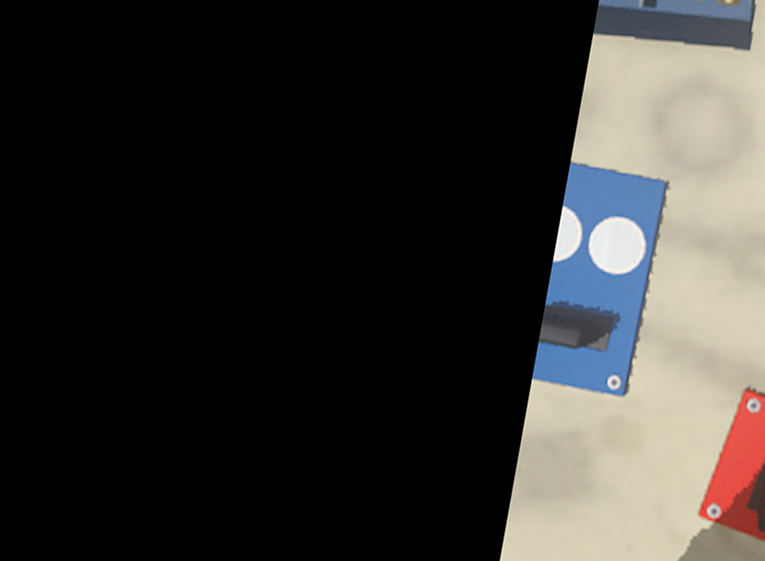

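The wrist camera is tilted back toward the gripper: the blue plate is cut off at the top edge (270,30). I'll look at the jig first, then the blue plate.

Request:
{"name": "drive_tool", "arguments": {
  "plan": [
    {"rx": 0,"ry": 0,"rz": 0,"x": 0.32,"y": 0,"z": 0,"fingers": 1},
    {"rx": 0,"ry": 0,"rz": 0,"x": 0.32,"y": 0,"z": 0,"fingers": 1},
    {"rx": 0,"ry": 0,"rz": 0,"x": 0.32,"y": 0,"z": 0,"fingers": 1},
    {"rx": 0,"ry": 0,"rz": 0,"x": 0.32,"y": 0,"z": 0,"fingers": 1},
    {"rx": 0,"ry": 0,"rz": 0,"x": 0.32,"y": 0,"z": 0,"fingers": 1},
    {"rx": 0,"ry": 0,"rz": 0,"x": 0.32,"y": 0,"z": 0,"fingers": 1},
    {"rx": 0,"ry": 0,"rz": 0,"x": 0.32,"y": 0,"z": 0,"fingers": 1}
  ]
}}

```text
time: 3.18
ee_pos: [0.5554, -0.2544, 0.3006]
eef_rot: [0.766, 0.643, -0.0, 0.0]
ft_force: [-0.5, -0.5, 0.6]
width: 0.087
```

Run:
```python
from h import *
from bench import viewer,nets,monitor
d=viewer.camera("wrist"); np.savez("w2.npz",**d); cv2.imwrite("pics/w2.png",d["color"][:,:,::-1])
s=monitor.read_state();print(s["time"],s["ee_pos"],s["joint_positions"])
for l in ["jig_seat"]:
    print(l,[(np.round(f["centre"],4).tolist(),round(f["confidence"],2)) for f in nets.find_in(l,"wrist")])
cv2.imwrite("pics/r2.png",plane(d,0.01,3000,.4,.62,-.25,-.05)[:,:,::-1])
```

```text
3.225 [ 0.55501795 -0.25577298  0.30039243] [ 0.67424028  0.32571615 -0.40171311  1.47174832  0.12895769  1.36983873
  0.09080071]
jig_seat [([0.512, -0.1502, 0.0115], 0.97)]
```

View pics/w2.png

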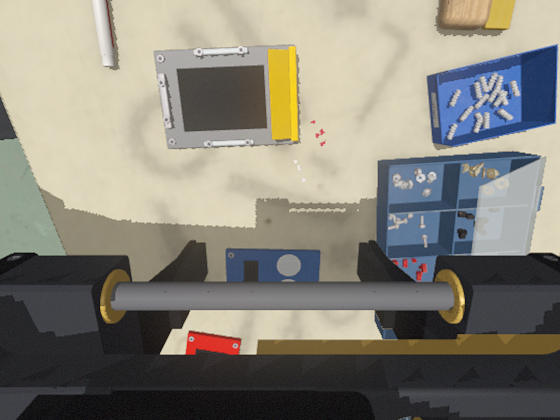

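View pics/r2.png

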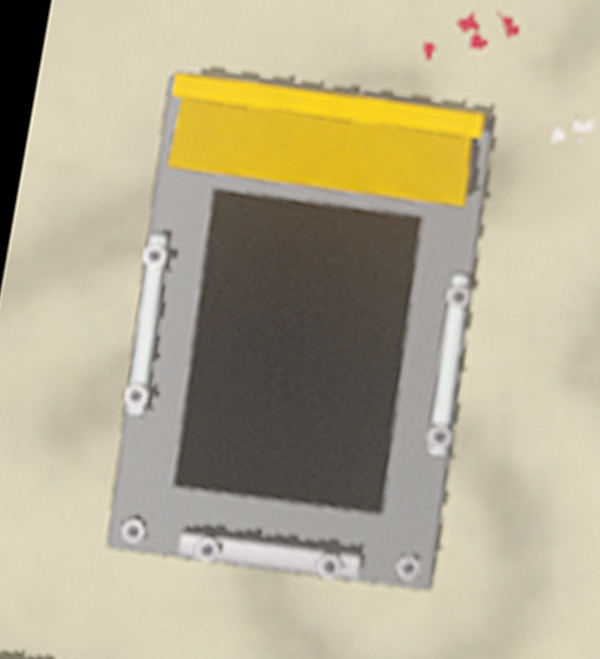

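```bash
cat >> h.py <<'E'
JF=[ # features in jig frame (z from floor)
 [(48,-47,25),(48,47,25)],[(-70,-30,8),(-70,30,8)],[(-78,-30,8),(-78,30,8)],
 [(-25,47,6),(25,47,6)],[(-25,-47,6),(25,-47,6)],[(70,-47,15),(70,47,15)]]
def jig2w(p,pose):
    x,y,a=pose;p=np.array(p,float)/1000
    return np.stack([x+np.cos(a)*p[:,0]-np.sin(a)*p[:,1],y+np.sin(a)*p[:,0]+np.cos(a)*p[:,1],p[:,2]+.01],1)
def overlay(d,pose,box,f=5,feats=JF):
    u0,v0,u1,v1=box
    im=cv2.resize(d["color"][v0:v1,u0:u1],None,fx=f,fy=f,interpolation=cv2.INTER_CUBIC)[:,:,::-1].copy()
    for k in feats:
        q=(proj(d,jig2w(k,pose))-[u0,v0]+.5)*f
        cv2.polylines(im,[np.int32(q)],False,(0,255,0),1)
    return im
E
python3 - <<'E'
from h import *
d=load("w2.npz")
cv2.imwrite("pics/o1.png",overlay(d,(.5031,-.1494,np.radians(-7.4)),(145,35,305,155)))
P=cloud(d)
print("floor z",np.round(np.median(P[85:115,190:255,2]),4),"table",np.round(np.median(P[170:185,150:250,2]),4),"lip",np.round(P[100,270:300:4],3).tolist())
E
```

```text
floor z 0.0109 table 0.0007 lip [[0.558, -0.161, 0.036], [0.563, -0.162, 0.034], [0.567, -0.162, 0.032], [0.571, -0.163, 0.03], [0.576, -0.164, 0.028], [0.58, -0.165, 0.028], [0.585, -0.165, 0.028], [0.59, -0.165, 0.002]]
```

View pics/o1.png

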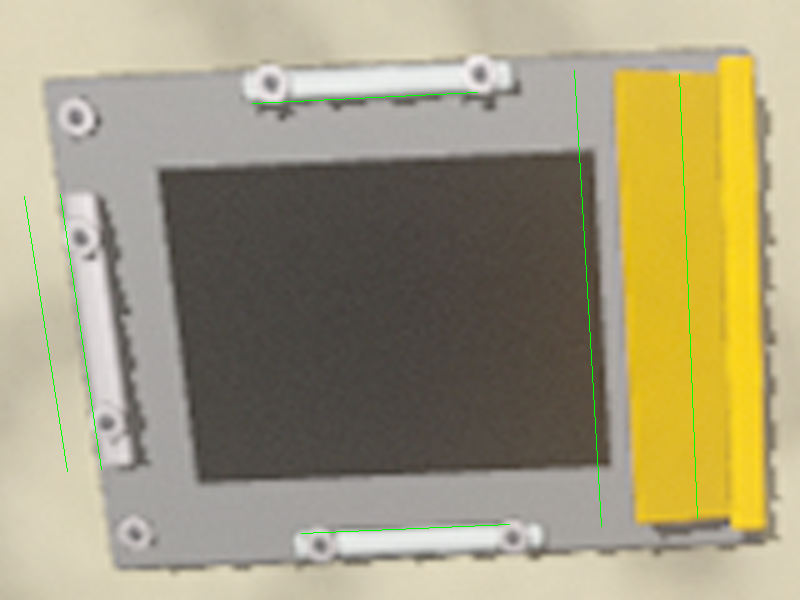

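```bash
cat > fit.py <<'E'
from h import *
from scipy.optimize import least_squares
def fit(d,box,obs,f=5,x0=(.511,-.1505,-.13)):
    # obs: list of (jig segment, two clicked pts along the line), residual = distance of clicked points to projected line
    def res(p):
        o=[]
        for seg,pts in obs:
            a,b=(proj(d,jig2w(seg,p))-box[:2]+.5)*f
            n=np.array([-(b-a)[1],(b-a)[0]])/np.linalg.norm(b-a)
            o+=list((np.array(pts)-a)@n)
        return o
    r=least_squares(res,x0); return r.x,np.round(res(r.x),1)
E
python3 - <<'E'
from fit import *
d=load("w2.npz");box=(145,35,305,155)
p,res=fit(d,box,[(JF[0],[(613,70),(636,522)]),(JF[1],[(98,194),(132,464)]),(JF[3],[(255,102),(510,92)]),(JF[4],[(300,534),(540,522)])])
print(p,np.degrees(p[2]),res)
cv2.imwrite("pics/o2.png",overlay(d,p,box))
E
```

```text
[ 0.51099824 -0.15039114 -0.13429779] -7.694696372208537 [-0.7  0.6  1.8 -1.7 -0.3  0.7  0.9 -1.4]
```

View pics/o2.png

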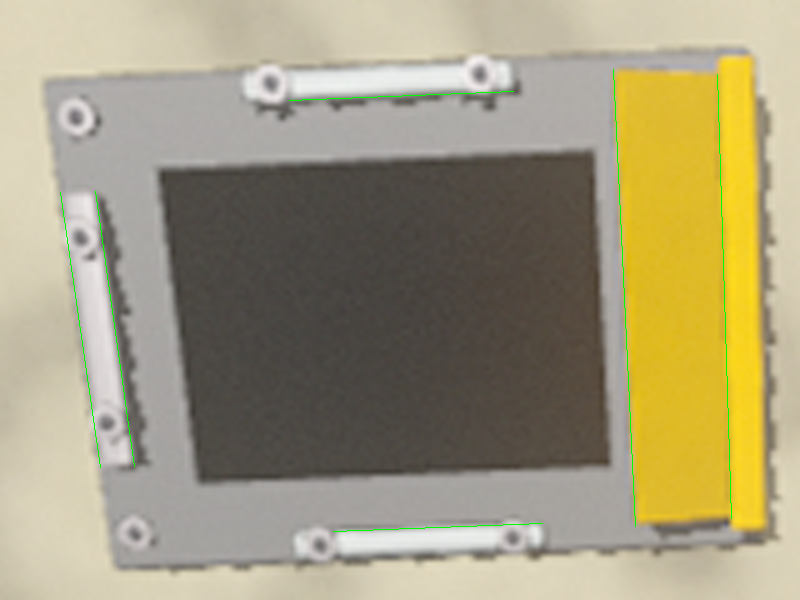

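Request:
{"name": "drive_tool", "arguments": {
  "plan": [
    {"rx": 0,"ry": 0,"rz": 0,"x": -0.15,"y": -0.05,"z": 0,"fingers": 1},
    {"rx": 0,"ry": 0,"rz": 0,"x": -0.15,"y": -0.05,"z": 0,"fingers": 1},
    {"rx": 0,"ry": 0,"rz": 0,"x": -0.15,"y": -0.05,"z": 0,"fingers": 1},
    {"rx": 0,"ry": 0,"rz": 0,"x": -0.15,"y": -0.05,"z": 0,"fingers": 0.6},
    {"rx": 0,"ry": 0,"rz": 0,"x": -0.15,"y": -0.05,"z": 0,"fingers": 0.6}
  ]
}}

```text
time: 3.9
ee_pos: [0.4801, -0.394, 0.3001]
eef_rot: [0.766, 0.643, 0.0, -0.0]
ft_force: [0.6, 1.1, -0.0]
width: 0.0743
```

Run:
```python
from h import *
from bench import viewer,nets,monitor
d=viewer.camera("wrist"); np.savez("w3.npz",**d); cv2.imwrite("pics/w3.png",d["color"][:,:,::-1])
s=monitor.read_state();print(s["time"],s["ee_pos"],s["joint_positions"])
for l in ["blue_grip"]:
    print(l,[(np.round(f["centre"],4).tolist(),round(f["confidence"],2)) for f in nets.find_in(l,"wrist")])
```

```text
3.95 [ 0.48056535 -0.39324235  0.30014503] [ 0.86558972  0.33903545 -0.32505176  1.44753023  0.1079785   1.37276767
  0.36333934]
blue_grip [([0.5216, -0.3864, 0.0116], 0.81), ([0.3968, -0.5003, 0.0099], 0.8), ([0.5183, -0.631, 0.0027], 0.57)]
```

View pics/w3.png

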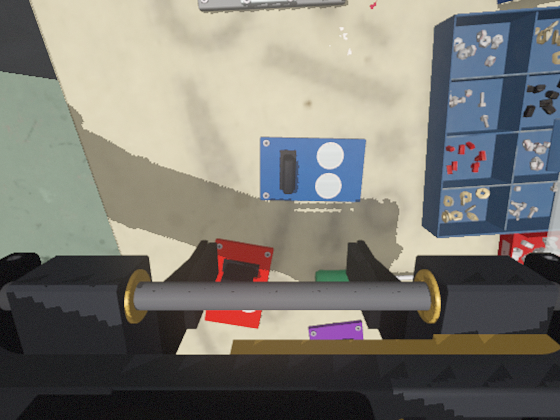

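The jig fit is very good: (0.5110,-0.1504), yaw -7.7°. The blue plate is fully visible at pixels (260–365,137–203), so I'll fit its outline.

```bash
cat > b.py <<'E'
from h import *
d=load("w3.npz");P=cloud(d)
hsv=cv2.cvtColor(d["color"],cv2.COLOR_RGB2HSV)
m=cv2.inRange(hsv,(100,90,40),(125,255,255)); m[:125]=0;m[215:]=0;m[:,:245]=0;m[:,380:]=0
c=max(cv2.findContours(m,0,cv2.CHAIN_APPROX_NONE)[0],key=cv2.contourArea)[:,0,:].astype(float)
K=d["camera_matrix"]
ray=np.stack([(c[:,0]-K[0,2])/K[0,0],(c[:,1]-K[1,2])/K[1,1],np.ones(len(c))],1)@Rm(d).T
w=d["xyz"]+ray*((.008-d["xyz"][2])/ray[:,2])[:,None]
rect=cv2.minAreaRect((w[:,:2]*1000).astype(np.float32)); print(rect)
# handle top
h=(P[...,2]>.045)&(P[...,2]<.062)&(P[...,0]>.45)&(P[...,0]<.58)&(P[...,1]>-.45)&(P[...,1]<-.33)
q=P[h];print(len(q),q.mean(0),cv2.minAreaRect((q[:,:2]*1000).astype(np.float32)))
print("plate z",np.median(P[(m>0)][:,2]))
box=(250,125,380,215)
cv2.imwrite("pics/o3.png",cv2.resize(d["color"][125:215,250:380],None,fx=6,fy=6,interpolation=cv2.INTER_CUBIC)[:,:,::-1])
E
python3 b.py
```

```text
((517.710205078125, -390.01190185546875), (78.78295135498047, 128.47544860839844), 78.86209869384766)
376 [ 0.48814089 -0.38257065  0.0540687 ] ((488.0684814453125, -383.3834533691406), (39.29928970336914, 11.68761920928955), 77.69603729248047)
plate z 0.008718240022090429
```

View pics/o3.png

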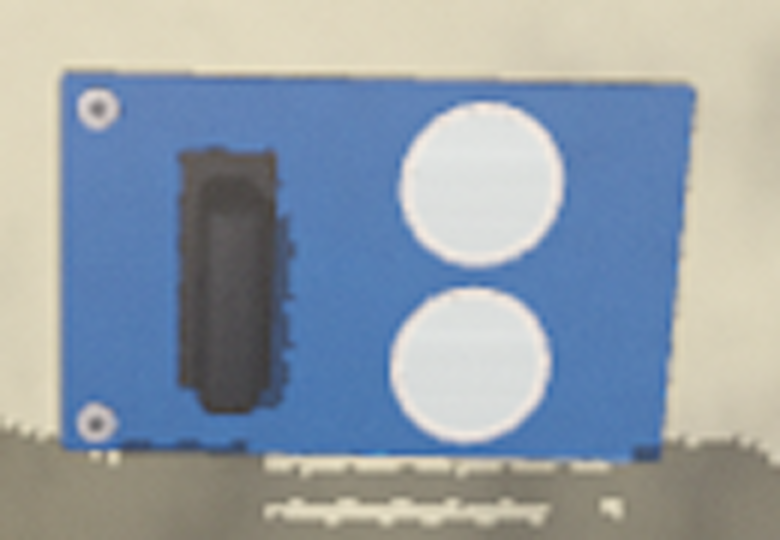

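Run:
```python
from h import *
from bench import monitor
s=monitor.read_state()
print(s["ee_pos"],delta([.4882,-.3838,.083],tgt(np.radians(-11.1)),s))
```

```text
[ 0.48083026 -0.39286824  0.30025068] (array([0.0101, 0.0056, 0.2173]), array([ 0.    , -0.0001,  0.0034]))
```

Request:
{"name": "drive_tool", "arguments": {
  "plan": [
    {"rx": 0,"ry": 0,"rz": 0.0034,"x": 0.01,"y": 0.006,"z": 0.06,"fingers": 0.5},
    {"rx": 0,"ry": 0,"rz": 0.0034,"x": 0.01,"y": 0.006,"z": 0.11,"fingers": 0.5},
    {"rx": 0,"ry": 0,"rz": 0.0034,"x": 0.01,"y": 0.006,"z": 0.15,"fingers": 0.5},
    {"rx": 0,"ry": 0,"rz": 0.0034,"x": 0.01,"y": 0.006,"z": 0.15,"fingers": 0.5}
  ]
}}

```text
time: 4.5
ee_pos: [0.487, -0.383, 0.1475]
eef_rot: [0.772, 0.636, -0.001, -0.003]
ft_force: [0.1, 0.4, 0.4]
width: 0.0435
```

Run:
```python
from h import *
from bench import monitor
s=monitor.read_state()
print(s["width"],s["ee_pos"],delta([.4882,-.3838,.083],tgt(np.radians(-11.1)),s))
```

```text
0.043515892610800126 [ 0.48700021 -0.38297322  0.14746968] (array([-0.0008,  0.0017,  0.0645]), array([-0.0008, -0.0004,  0.0001]))
```

Request:
{"name": "drive_tool", "arguments": {
  "plan": [
    {"rx": 0,"ry": 0,"rz": 0,"x": 0,"y": 0.001,"z": 0.04,"fingers": 0.5},
    {"rx": 0,"ry": 0,"rz": 0,"x": 0,"y": 0.001,"z": 0.06,"fingers": 0.5},
    {"rx": 0,"ry": 0,"rz": 0,"x": 0,"y": 0.001,"z": 0.066,"fingers": 0.5},
    {"rx": 0,"ry": 0,"rz": 0,"x": 0,"y": 0.001,"z": 0.066,"fingers": 0.5},
    {"rx": 0,"ry": 0,"rz": 0,"x": 0,"y": 0.001,"z": 0.066,"fingers": 0.5}
  ]
}}

```text
time: 5.12
ee_pos: [0.4895, -0.3855, 0.0857]
eef_rot: [0.773, 0.635, 0.0, 0.001]
ft_force: [-0.4, 0.4, -0.8]
width: 0.0438
```

Run:
```python
from h import *
from bench import monitor
s=monitor.read_state()
print(s["time"],s["width"],s["ee_pos"],s["ft_force"],delta([.4882,-.3838,.083],tgt(np.radians(-11.1)),s))
```

```text
5.125 0.04382177876381857 [ 0.48947474 -0.38545902  0.08566892] [-0.35780186  0.37164875 -0.75770513] (array([ 0.0014, -0.0016,  0.0027]), array([ 0.0003,  0.0001, -0.0002]))
```

Request:
{"name": "drive_tool", "arguments": {
  "plan": [
    {"rx": 0,"ry": 0,"rz": 0,"x": 0.001,"y": -0.001,"z": 0.002,"fingers": 0.5},
    {"rx": 0,"ry": 0,"rz": 0,"x": 0.001,"y": -0.001,"z": 0.002,"fingers": 0},
    {"rx": 0,"ry": 0,"rz": 0,"x": 0.001,"y": -0.001,"z": 0.002,"fingers": 0},
    {"rx": 0,"ry": 0,"rz": 0,"x": 0.001,"y": -0.001,"z": 0.002,"fingers": 0},
    {"rx": 0,"ry": 0,"rz": 0,"x": 0.001,"y": -0.001,"z": 0.002,"fingers": 0},
    {"rx": 0,"ry": 0,"rz": 0,"x": 0.001,"y": -0.001,"z": 0.002,"fingers": 0}
  ],
  "squeeze": 40
}}

```text
time: 5.88
ee_pos: [0.4882, -0.3838, 0.0823]
eef_rot: [0.773, 0.635, 0.0, 0.0]
ft_force: [0.9, -0.0, -0.1]
width: 0.0115
```

Run:
```python
from h import *
from bench import monitor
s=monitor.read_state()
print(s["time"],s["width"],s["ee_pos"],s["ft_force"],s["torque"],delta([.4882,-.3838,.083],tgt(np.radians(-11.1)),s))
```

```text
5.875 0.011540805488083866 [ 0.48815416 -0.38381694  0.08228986] [ 0.90493849 -0.01573706 -0.05030638] [-0.0595264  -0.15842631 -0.01913704] (array([ 0.    ,  0.    , -0.0007]), array([ 0.    ,  0.    , -0.0002]))
```

```bash
cat >> h.py <<'E'
JIG=(.5110,-.1504,-.1343)
EDGE=np.array([0,.095,.0783])
def hold(xe,ze,pitch_deg,ye=0.,edge=EDGE):
    Rt=tgt(JIG[2],np.radians(pitch_deg))
    w=jig2w([(xe,ye,ze)],JIG)[0]
    return w-Rt.apply(edge),Rt
E
python3 - <<'E'
from h import *
from bench import monitor
s=monitor.read_state()
for a in [(35,90,15),(35,60,15)]:
    p,Rt=hold(*a); print(a,p,delta(p,Rt,s), Rt.apply([0,1,0]))
E
```

```text
(35, 90, 15) [ 0.47483123 -0.14551312  0.2002198 ] (array([ 0.2312, -0.0592, -0.118 ]), array([ 0.0417, -0.0013, -0.0096])) [ 0.95722796 -0.12933423 -0.25881905]
(35, 60, 15) [ 0.47483123 -0.14551312  0.1702198 ] (array([ 0.2312, -0.0592, -0.088 ]), array([ 0.0417, -0.0013, -0.0096])) [ 0.95722796 -0.12933423 -0.25881905]
```

Request:
{"name": "drive_tool", "arguments": {
  "plan": [
    {"rx": 0,"ry": 0,"rz": 0,"x": 0,"y": 0,"z": -0.03,"fingers": 0},
    {"rx": 0,"ry": 0,"rz": 0,"x": 0,"y": 0,"z": -0.075,"fingers": 0},
    {"rx": 0.015,"ry": 0,"rz": 0,"x": 0,"y": 0,"z": -0.118,"fingers": 0},
    {"rx": 0.03,"ry": 0,"rz": -0.005,"x": 0.05,"y": -0.012,"z": -0.118,"fingers": 0},
    {"rx": 0.0417,"ry": -0.0013,"rz": -0.0096,"x": 0.1,"y": -0.025,"z": -0.118,"fingers": 0},
    {"rx": 0.0417,"ry": -0.0013,"rz": -0.0096,"x": 0.15,"y": -0.038,"z": -0.118,"fingers": 0},
    {"rx": 0.0417,"ry": -0.0013,"rz": -0.0096,"x": 0.2,"y": -0.05,"z": -0.118,"fingers": 0},
    {"rx": 0.0417,"ry": -0.0013,"rz": -0.0096,"x": 0.231,"y": -0.059,"z": -0.118,"fingers": 0},
    {"rx": 0.0417,"ry": -0.0013,"rz": -0.0096,"x": 0.231,"y": -0.059,"z": -0.118,"fingers": 0},
    {"rx": 0.0417,"ry": -0.0013,"rz": -0.0096,"x": 0.231,"y": -0.059,"z": -0.118,"fingers": 0},
    {"rx": 0.0417,"ry": -0.0013,"rz": -0.0096,"x": 0.231,"y": -0.059,"z": -0.118,"fingers": 0}
  ]
}}

```text
time: 7.25
ee_pos: [0.4748, -0.147, 0.2001]
eef_rot: [0.747, 0.652, -0.086, -0.098]
ft_force: [0.3, -0.4, -2.3]
width: 0.0114
```

Run:
```python
from h import *
from bench import monitor,viewer
s=monitor.read_state()
print(s["time"],s["width"],s["ee_pos"],s["ft_force"],delta(*hold(35,90,15),s))
for c in ["wrist","top","scene"]:
    d=viewer.camera(c);cv2.imwrite(f"pics/{c}4.png",d["color"][:,:,::-1]);np.savez(c+"4.npz",**d)
    if c!="wrist":
        u,v=proj(d,[[.5,-.15,.1]])[0].astype(int); print(u,v)
        cv2.imwrite(f"pics/{c}4z.png",cv2.resize(d["color"][v-50:v+50,u-70:u+70],None,fx=5,fy=5,interpolation=cv2.INTER_CUBIC)[:,:,::-1])
```

```text
7.25 0.01140262968536453 [ 0.47478151 -0.14696817  0.20005512] [ 0.29940618 -0.40767132 -2.32579687] (array([ 0.0014, -0.0002, -0.0001]), array([-0.0001,  0.    , -0.0003]))
265 207
271 204
```

View pics/wrist4.png

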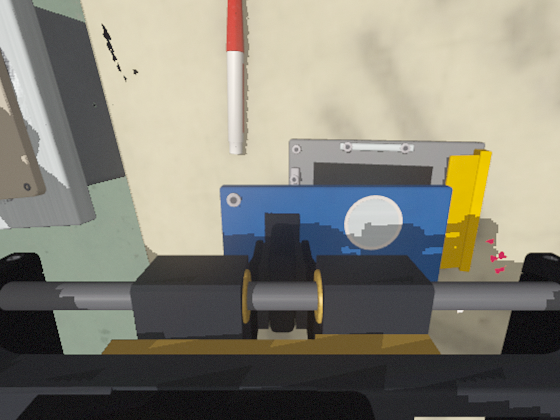

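View pics/top4z.png

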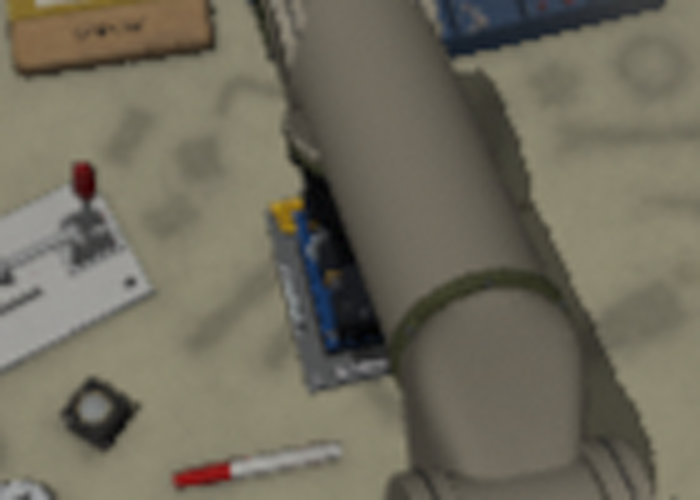

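View pics/scene4z.png

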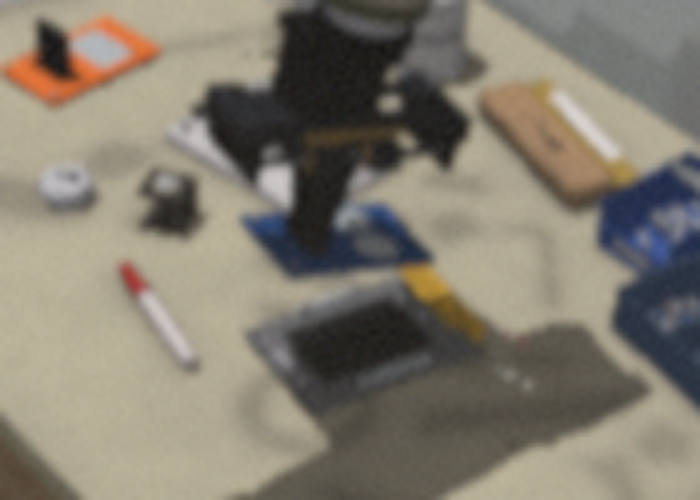

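The wrist view shows the held plate, with its left long edge at row 186 (cols 221–451) and its hooking edge at col ~451 down to (440,280), clear of the yellow lip at (465,210). I'll compare that with the model projection.

Run:
```python
from h import *
from bench import monitor
s=monitor.read_state();d=load("wrist4.npz")
T=R.from_quat(s["eef_rot"]);t=np.array(s["ee_pos"])
pts=[(.04,.095,.0743),(.04,-.035,.0743),(0,.095,.0743),(.04,.095,.0823)]
W=T.apply(pts)+t; print(np.round(proj(d,W),1))
im=cv2.resize(d["color"][160:300,200:480],None,fx=2.8,fy=2.8,interpolation=cv2.INTER_CUBIC)[:,:,::-1].copy()
q=(proj(d,W)-[200,160]+.5)*2.8
cv2.polylines(im,[np.int32(q[[1,0,2]])],False,(0,255,0),1)
cv2.imwrite("pics/w4o.png",im)
# depth: plate top plane in tool frame
P=T.inv().apply((cloud(d).reshape(-1,3)-t)).reshape(420,560,3)
hsv=cv2.cvtColor(d["color"],cv2.COLOR_RGB2HSV);m=cv2.inRange(hsv,(100,120,40),(125,255,255))>0
m[:188]=0;m[235:]=0;m[:,:225]=0;m[:,445:]=0
q=P[m];A=np.c_[q[:,:2],np.ones(len(q))];c,*_=np.linalg.lstsq(A,q[:,2],rcond=None);print(len(q),c,"z range",np.percentile(q[:,2],[5,50,95]))
```

```text
[[454.5 185.2]
 [219.7 185.6]
 [443.7 251.3]
 [447.1 182.1]]
7279 [-0.4412489   0.01488739  0.08442674] z range [0.07265433 0.07369502 0.07470231]
```

View pics/w4o.png

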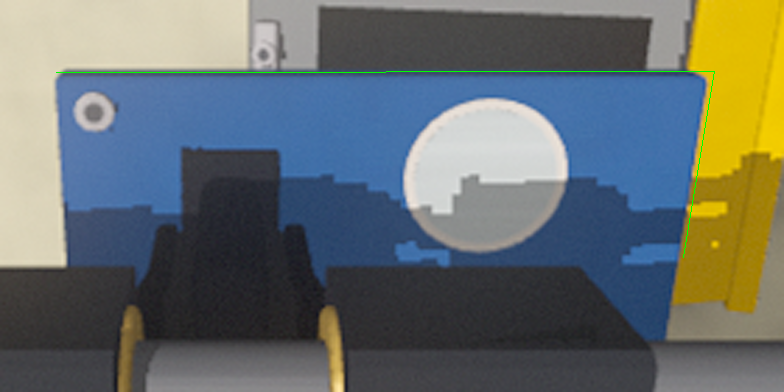

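```bash
sed -i 's/EDGE=np.array(\[0,.095,.0783\])/EDGE=np.array([0,.094,.0780])/' h.py
python3 - <<'E'
from h import *
from bench import monitor
s=monitor.read_state(); print(s["ee_pos"])
for a in [(35,40,15),(35,9,15)]: print(a,*delta(*hold(*a),s))
E
```

```text
[ 0.4748536  -0.14645334  0.20010495]
(35, 40, 15) [0.0009 0.0138 0.0485] [-0.0001  0.     -0.0002]
(35, 9, 15) [0.001  0.0218 0.0785] [-0.0001  0.     -0.0002]
```

Request:
{"name": "drive_tool", "arguments": {
  "plan": [
    {"rx": 0,"ry": 0,"rz": 0,"x": 0.001,"y": 0.008,"z": 0.03,"fingers": 0},
    {"rx": 0,"ry": 0,"rz": 0,"x": 0.001,"y": 0.015,"z": 0.055,"fingers": 0},
    {"rx": 0,"ry": 0,"rz": 0,"x": 0.001,"y": 0.02,"z": 0.072,"fingers": 0},
    {"rx": 0,"ry": 0,"rz": 0,"x": 0.001,"y": 0.022,"z": 0.078,"fingers": 0},
    {"rx": 0,"ry": 0,"rz": 0,"x": 0.001,"y": 0.022,"z": 0.078,"fingers": 0},
    {"rx": 0,"ry": 0,"rz": 0,"x": 0.001,"y": 0.022,"z": 0.078,"fingers": 0}
  ]
}}

```text
time: 8.15
ee_pos: [0.4766, -0.1451, 0.1201]
eef_rot: [0.747, 0.652, -0.086, -0.098]
ft_force: [0.5, 0.2, -2.3]
width: 0.0116
```

Run:
```python
from h import *
from bench import monitor,viewer
d=viewer.camera("wrist");cv2.imwrite("pics/w5.png",d["color"][:,:,::-1])
s=monitor.read_state(); print(s["time"],s["ee_pos"],s["ft_force"])
for a in [(35,9,15),(50,8,15),(64,6.5,15)]: print(a,*delta(*hold(*a),s))
```

```text
8.2 [ 0.47656187 -0.14506298  0.12004893] [-0.06748783 -0.99623764 -1.70177452]
(35, 9, 15) [-0.0007 -0.0004  0.0015] [ 0.0002  0.0001 -0.    ]
(50, 8, 15) [-0.0007  0.0144 -0.0014] [ 0.0002  0.0001 -0.    ]
(64, 6.5, 15) [-0.0007  0.0283 -0.0035] [ 0.0002  0.0001 -0.    ]
```

View pics/w5.png

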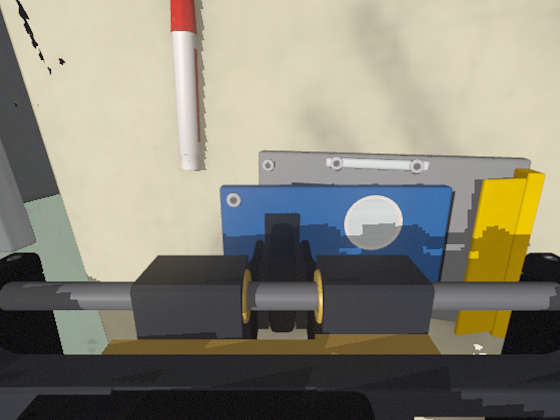

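Request:
{"name": "drive_tool", "arguments": {
  "plan": [
    {"rx": 0,"ry": 0,"rz": 0,"x": 0,"y": 0.007,"z": -0.001,"fingers": 0},
    {"rx": 0,"ry": 0,"rz": 0,"x": 0,"y": 0.014,"z": -0.001,"fingers": 0},
    {"rx": 0,"ry": 0,"rz": 0,"x": 0,"y": 0.021,"z": -0.002,"fingers": 0},
    {"rx": 0,"ry": 0,"rz": 0,"x": 0,"y": 0.028,"z": -0.0035,"fingers": 0},
    {"rx": 0,"ry": 0,"rz": 0,"x": 0,"y": 0.028,"z": -0.0035,"fingers": 0},
    {"rx": 0,"ry": 0,"rz": 0,"x": 0,"y": 0.028,"z": -0.0035,"fingers": 0}
  ]
}}

```text
time: 8.95
ee_pos: [0.5037, -0.1486, 0.1153]
eef_rot: [0.746, 0.652, -0.086, -0.098]
ft_force: [-0.3, -0.3, -2.9]
width: 0.0115
```

Run:
```python
from h import *
from bench import monitor,viewer
d=viewer.camera("wrist");cv2.imwrite("pics/w6.png",d["color"][:,:,::-1])
s=monitor.read_state(); print(s["time"],s["ee_pos"],s["ft_force"],s["width"])
for a in [(64,6.5,15),(64,5.5,10),(64.5,5,5),(65,4.2,0)]: print(a,*delta(*hold(*a),s))
```

```text
9.0 [ 0.50360848 -0.14864819  0.11531451] [-0.1526049  -0.14737717 -2.57463851] 0.011602494328167746
(64, 6.5, 15) [-0.0007  0.0007 -0.0011] [-0.0001  0.0001  0.    ]
(64, 5.5, 10) [-0.0007 -0.0055  0.0084] [-0.014   0.0001  0.    ]
(64.5, 5, 5) [-0.0007 -0.0105  0.0178] [-0.0279  0.      0.    ]
(65, 4.2, 0) [-0.0007 -0.0147  0.0279] [-0.0417  0.      0.    ]
```

View pics/w6.png

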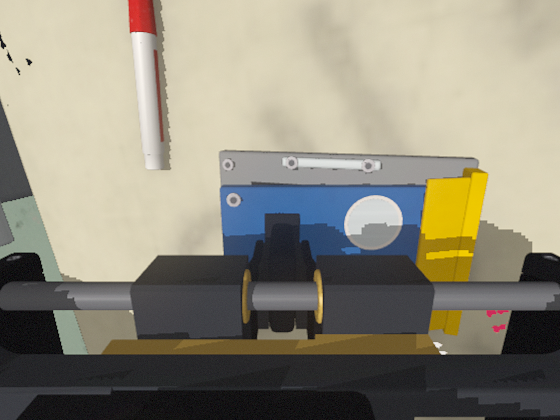

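The edge is under the lip, which covers the plate beyond col 425, and there is no contact force. Now I'll swing the handle end down.

Request:
{"name": "drive_tool", "arguments": {
  "plan": [
    {"rx": -0.007,"ry": 0,"rz": 0,"x": -0.0005,"y": -0.003,"z": 0.004,"fingers": 0},
    {"rx": -0.014,"ry": 0,"rz": 0,"x": -0.0005,"y": -0.0055,"z": 0.0084,"fingers": 0},
    {"rx": -0.021,"ry": 0,"rz": 0,"x": -0.0005,"y": -0.008,"z": 0.013,"fingers": 0},
    {"rx": -0.028,"ry": 0,"rz": 0,"x": -0.0005,"y": -0.0105,"z": 0.0178,"fingers": 0},
    {"rx": -0.028,"ry": 0,"rz": 0,"x": -0.0005,"y": -0.0105,"z": 0.0178,"fingers": 0},
    {"rx": -0.028,"ry": 0,"rz": 0,"x": -0.0005,"y": -0.0105,"z": 0.0178,"fingers": 0}
  ]
}}

```text
time: 9.75
ee_pos: [0.4893, -0.1473, 0.1012]
eef_rot: [0.752, 0.657, -0.029, -0.032]
ft_force: [-0.7, 0.1, -2.2]
width: 0.0116
```

Run:
```python
from h import *
from bench import monitor,viewer
d=viewer.camera("wrist");cv2.imwrite("pics/w7.png",d["color"][:,:,::-1])
s=monitor.read_state(); print(s["time"],s["ee_pos"],s["ft_force"],s["torque"],s["width"])
for a in [(64.5,5,5),(65,4.6,2),(65,4.2,0)]: print(a,*delta(*hold(*a),s))
```

```text
9.8 [ 0.48943183 -0.1472401   0.1011312 ] [-0.25356435  1.42998067 -2.60843421] [-0.04503088 -0.19421204 -0.04615728] 0.011733958106010738
(64.5, 5, 5) [-0.0002 -0.0005  0.0003] [0.0001 0.     0.    ]
(65, 4.6, 2) [-0.0002 -0.0039  0.0057] [-0.0082  0.      0.    ]
(65, 4.2, 0) [-0.0002 -0.0064  0.0095] [-0.0138  0.      0.    ]
```

View pics/w7.png

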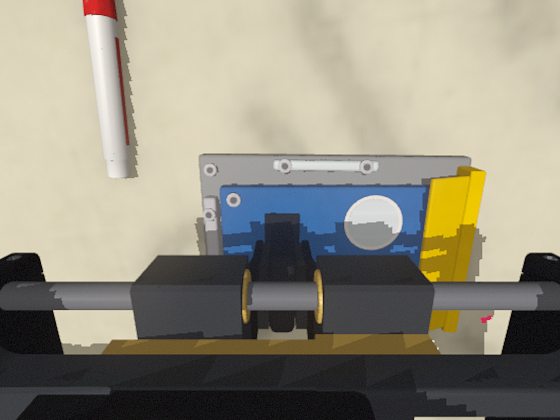

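Request:
{"name": "drive_tool", "arguments": {
  "plan": [
    {"rx": -0.005,"ry": 0,"rz": 0,"x": 0,"y": -0.0023,"z": 0.0032,"fingers": 0},
    {"rx": -0.0095,"ry": 0,"rz": 0,"x": 0,"y": -0.0043,"z": 0.0064,"fingers": 0},
    {"rx": -0.0138,"ry": 0,"rz": 0,"x": 0,"y": -0.0062,"z": 0.0095,"fingers": 0},
    {"rx": -0.0138,"ry": 0,"rz": 0,"x": 0,"y": -0.0062,"z": 0.0095,"fingers": 0},
    {"rx": -0.0138,"ry": 0,"rz": 0,"x": 0,"y": -0.0062,"z": 0.0095,"fingers": 0}
  ]
}}

```text
time: 10.42
ee_pos: [0.4824, -0.1463, 0.0922]
eef_rot: [0.753, 0.658, -0.0, 0.0]
ft_force: [-2.3, 0.2, 3.5]
width: 0.0119
```

Run:
```python
from h import *
from bench import monitor,viewer
d=viewer.camera("wrist");cv2.imwrite("pics/w8.png",d["color"][:,:,::-1])
s=monitor.read_state(); print(s["time"],s["ee_pos"],s["ft_force"],s["torque"],s["width"])
for a in [(65,4.2,0),(65,4.0,0)]: print(a,*delta(*hold(*a),s))
```

```text
10.475 [ 0.48242187 -0.14624968  0.09222003] [-3.52388174  0.76138209  4.22546929] [ 0.11186284  0.47310131 -0.00670236] 0.011712656903728672
(65, 4.2, 0) [-0.0003 -0.0001  0.    ] [0. 0. 0.]
(65, 4.0, 0) [-0.0003 -0.0001  0.0002] [0. 0. 0.]
```

View pics/w8.png

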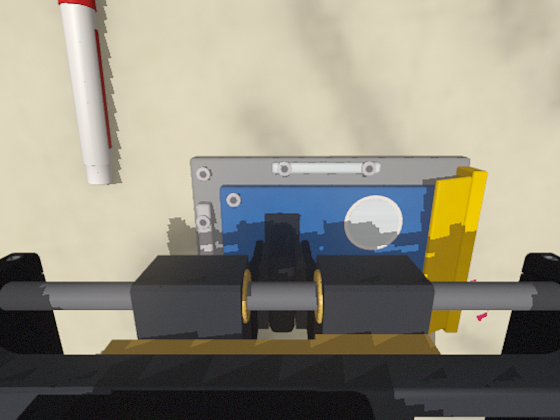

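The plate rests on the floor with light contact (~6 N). I'll release and retract straight up.

Request:
{"name": "drive_tool", "arguments": {
  "plan": [
    {"rx": 0,"ry": 0,"rz": 0,"x": 0,"y": 0,"z": 0,"fingers": 0.45},
    {"rx": 0,"ry": 0,"rz": 0,"x": 0,"y": 0,"z": 0,"fingers": 0.45},
    {"rx": 0,"ry": 0,"rz": 0,"x": 0,"y": 0,"z": 0,"fingers": 0.45},
    {"rx": 0,"ry": 0,"rz": 0,"x": 0,"y": 0,"z": 0,"fingers": 0.45},
    {"rx": 0,"ry": 0,"rz": 0,"x": 0,"y": 0,"z": -0.02,"fingers": 0.45},
    {"rx": 0,"ry": 0,"rz": 0,"x": 0,"y": 0,"z": -0.07,"fingers": 0.45},
    {"rx": 0,"ry": 0,"rz": 0,"x": 0,"y": 0,"z": -0.12,"fingers": 0.45},
    {"rx": 0,"ry": 0,"rz": 0,"x": -0.06,"y": 0.02,"z": -0.17,"fingers": 0.45},
    {"rx": 0,"ry": 0,"rz": 0,"x": -0.11,"y": 0.03,"z": -0.2,"fingers": 0.45},
    {"rx": 0,"ry": 0,"rz": 0,"x": -0.11,"y": 0.03,"z": -0.2,"fingers": 0.45},
    {"rx": 0,"ry": 0,"rz": 0,"x": -0.11,"y": 0.03,"z": -0.2,"fingers": 0.45}
  ]
}}

```text
time: 11.85
ee_pos: [0.497, -0.2595, 0.2918]
eef_rot: [0.753, 0.658, 0.0, 0.0]
ft_force: [-0.4, 0.4, 0.2]
width: 0.0391
```

Run:
```python
from h import *
from bench import monitor,viewer
d=viewer.camera("wrist");cv2.imwrite("pics/w9.png",d["color"][:,:,::-1]);np.savez("w9.npz",**d)
s=monitor.read_state(); print(s["time"],s["ee_pos"],s["ft_force"],s["width"])
F=JF+[[(65,-40,8),(65,40,8),(-65,40,8),(-65,-40,8),(65,-40,8)]]
u,v=proj(d,jig2w([(0,0,0)],JIG))[0].astype(int);print(u,v)
cv2.imwrite("pics/o9.png",overlay(d,JIG,(u-80,max(v-60,0),u+80,v+60),5,F))
P=cloud(d);hsv=cv2.cvtColor(d["color"],cv2.COLOR_RGB2HSV)
m=(cv2.inRange(hsv,(100,120,40),(125,255,255))>0)&(np.linalg.norm(P[...,:2]-np.array(JIG[:2]),axis=-1)<.09)
q=P[m];c,sn=np.cos(JIG[2]),np.sin(JIG[2]);w=q[:,:2]-JIG[:2];x=w@[c,sn];y=w@[-sn,c]
print("z by x",[(a,round(float(np.median(q[(x*1000>a)&(x*1000<a+15),2])),4)) for a in range(-65,45,15)])
print("extent",np.percentile(x,[.5,99.5]),np.percentile(y,[.5,99.5]))
```

```text
11.9 [ 0.49702337 -0.25812993  0.29114922] [ 0.89141483  0.72727841 -0.31336454] 0.039499978606105976
281 84
z by x [(-65, 0.0186), (-50, 0.0187), (-35, 0.0186), (-20, 0.0186), (-5, 0.0186), (10, 0.0186), (25, 0.0187), (40, 0.0185)]
extent [-0.06287094  0.04844859] [-0.03863603  0.03869634]
```

View pics/o9.png

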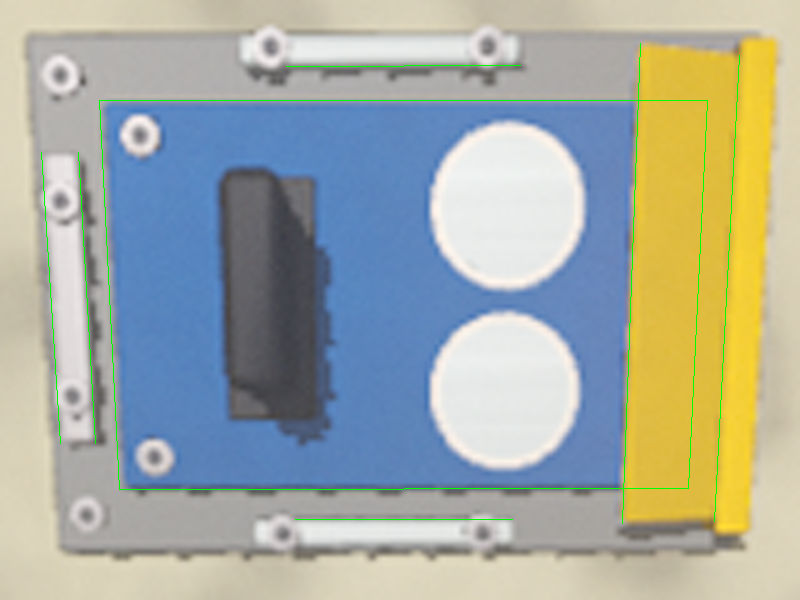

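The plate is flat, its top at 18.5–18.7 mm along its whole length. It is centred between the guides, behind the stop and under the lip, and nothing is touching it.

```bash
python3 -c "
from bench import workorder
print(workorder.close_job())"
```

```text
the job is handed in; nothing more can be done
None
```

The blue nest plate is seated in the jig base, and I handed the job in at about 12 s. I gripped it by its handle and carried it tilted 15°. I then slid its far edge under the yellow lip without contact, swung the handle end down behind the stop, released it and backed the arm away.

- **Flatness:** the last wrist picture puts the plate's top at 18.5–18.7 mm above the table along its whole visible length; 18 mm is the expected height.
- **Fit:** the plate's outline is about 1 mm from where I aimed (hooking edge about 65 mm from `jig_seat`). It lies behind the stop, centred between the guides and under the lip.
- **Forces:** contact when it touched the floor was about 6 N, and the gripper was clear of everything at the end.
- **Other objects:** I never approached the orange plate, the clamp jig, or the red and purple look-alikes. I took no final picture of them.

One move call was refused for its format before anything moved, and I repeated it with all fields filled in. The networks' positions for the jig differed by up to about 30 mm between cameras, so I used my own fit to the known dimensions instead. It agreed with the wrist-camera reading to about 1 mm.

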